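Click the stream selector to its marked port and start it

ROBOT

A 6-joint arm with a two-finger parallel gripper is mounted at the origin on a cart in front of the work surface, level with it; the furniture and walls round the work are solid. World frame = base frame: x ahead of the robot, y to its left, z up, the work surface at z = 0. Lengths are in mm, angles in rad, forces in N, time in s.
With the tool pointing down it reaches from about 400 to 925 mm from the base axis. Payload 3.4 kg.
Tool frame: the origin (TCP) lies at the very end of the fingers, on their centre line; the grasp point (between the pads) lies 19 mm behind it (env.grip_depth is the distance from the TCP to the grasp point, in mm); z points along the fingers, y is the direction in which the jaws open and shut (so a half turn about z gives the same grasp; the last joint's range is limited). The gripper opens to 85 mm and grips with 20 to 120 N. Pads are 22 mm wide; open, the fingers measure 114 mm over their backs; the gripper's body (76 mm by 85 mm) begins 54 mm behind the grasp point. The pads swing forward as they close: fully open they stand 13 mm farther back than shut.
Start: joints at [-1.188, 0.307, 1.506, -0, 1.328, -0.073], TCP at [253.082, -516.314, 231.305] pointing down, gripper open.
Joint ranges: [-3.12, 3.12], [-1.05, 2.28], [0.14, 2.33], [-1.42, 4.57], [0.1, 2.73], [-2.68, 2.68]. Speed limits (rad/s): [2.57, 2.57, 3.14, 3.14, 3.14, 3.14].

INTERFACE

Orientations are given as a unit quaternion [w, x, y, z].
In Python, from bench import env, eyes, sign_off, models gives the robot as it stands.
- The arm moves only by the tool step_arm, never from a script. Its argument "series" is one flat list of numbers, 4 for each row, row after row: the shift along the tool's x, y, z in m, then the turn about the tool's z in rad. A call has 1 to 20 rows; each row is the pose to reach, as a shift and turn from the pose measured when the call began, along the tool's axes at that moment; what a row does not reach only later rows make up. A row lasts 1/10 s, in which the tool goes at most 50 mm and 8.59 degrees, less where a joint would pass 70% of its speed; a pose out of reach is approached as far as the arm can. A call with a gripper value outside its range is refused whole. "hand" is the opening, from 0 (shut) to 1 (fully open), set as the call begins (left out, the last holds). The fingers move at their own pace and stop on an object; "newtons" is the grip in N (left out, the last holds). Time passes only in rows, so rows that repeat a pose let the fingers close. It gives the time, the measured TCP pose, the force and the opening at its end, in the units of the state.
- env.state(): the state, without advancing time (a new reading comes with each control period).
- eyes.get_image(name): name is "scene" or "side" or "wrist"; returns a dict with "image" (384x512x3 uint8, blue, green, red), "intrinsics" (3x3 intrinsics, pixels), "T" (4x4, takes a point from camera to world coordinates); the wrist camera has in their place "T_tool_cam" (4x4, takes a point from camera to tool coordinates, whose origin is the TCP and whose axes are the flange's). Camera axes: x right, y down, z forward; pixel columns grow to the right and rows downward; lengths in mm; the calibration is good to about 2 mm. A picture is of the moment at which its call begins: read the wrist's pose just before it. There is no depth.
- sign_off(): hands the job in, once; it reports no verdict.
Trained networks look in a picture, given as the dict that the camera call returned (one of the last four; its "shot" number tells which), for a name from the list of things; names that differ only in an ending like _2 or _b are one class to them, and where a whole thing is asked for, a point or a joint stands for the part that bears it (a point fixed in the world has none). Each returns a list of dicts, best first, with "confidence" (0 to 1); they miss things now and then, are a little off and sometimes report something else, mostly with a low value. They report only what shows in the picture. A call takes as long as a camera call.
- models.recognise(name, picture): "box" ([left, top, right, bottom] in pixels, round what is visible of it).
- models.spot_point(name, picture): "uv" ([column, row] in pixels: a listed point, or the origin of a listed thing).
The state is a dict: "t": time; "joints": joint angles; "joint_velocities": joint speeds; "joint_efforts": joint torques, N m; "eef_pos": TCP position; "orientation": TCP orientation; "ft_force": force on the tool from outside, world axes, zero at the start; "torque": the same for the moment, N m; "width": finger opening in mm.
Only numpy, scipy, OpenCV 4.12 (cv2) and the standard library are available. Lean on these libraries where they do the work, as an engineer would, in place of code of your own. Each camera call takes 0.05 s, during which the arm holds its last target. There are 200 camera calls.

TASK

On the white stream selector, turn the big knurled dial by rubbing it round with a fingertip, pressing gently, until its pointer clicks in opposite the tall peg, and take the finger off. Then push the round button beside the dial all the way in and let it come back up. Pick nothing up, and leave the vials and bottles around it where they stand.

Things in the scene. Friction and masses are not known exactly. Their poses are not given: they have to be found in the camera images.
- selector: stream selector, a white box 150 (x) by 230 (y) by 45 mm high with a dial, four pegs and a button on top, fixed to the worktop; origin at the centre of its underside, its x axis points to its back (tube fittings), z up
- dial_face (a point): centre of the dial's flat face, on its vertical axis, 70 mm above the worktop, 40 mm to the +y side of the box's centre. The dial is a grey disc 94 mm across, 18 mm thick, with knurled rim and ribbed face. A fingertip pressed on it with 4 to 8 N, 25 to 35 mm from the axis, and dragged along an arc turns it by friction. Within 70 mm of the axis nothing stands higher than the face
- dial (a joint): angle of the dial (rad), positive counter-clockwise seen from above. It clicks into a detent every 30 degrees (0, +-0.524, +-1.047 ...), stops at +-1.75; starts in detent 0, where the pointer looks to the box's front (-x side, nearest the robot). Let go between two detents, it snaps to the nearer one. Torque to leave a detent about 0.05 N m
- pointer (a point): point on the line of the dial's white pointer, produced to the circle of the pegs: 62 mm from the dial's axis (the pointer's nib itself ends at 55 mm); turns with the dial
- tall_peg: the tall steel peg, 9 mm thick and 17 mm high, which marks the wanted port; origin at the centre of its foot on the box's top (45 mm above the worktop), 62 mm from the dial's axis, at one or two clicks to either side of the pointer's start. Three like it, only 6 mm high, stand at the other places
- start_button (a joint): travel of the push button: 0 up, 0.006 m fully in; springs back. Fully in takes 5 N
- start_button_top (a point): centre of the top of the round grey push button, 26 mm across, 67 mm above the worktop, about 119 mm from the dial's axis towards the box's -y side; pushed straight down
- dial_shaft: the dial's shaft, which carries the dial and yields downward on a spring: about 3 N starts it, 1 N more per mm, stop after 5 mm at about 8 N; keep the press on the dial under 25 N. Origin on the dial's axis at the dial's underside, 52 mm above the worktop
- vial_1: small vial with a blue cap, 20 mm thick, 48 mm high, in front of the box; loose bystander, not to be moved; origin at the centre of its underside
- vial_4: small vial with a white cap, 20 mm thick, 48 mm high, in front of the box; loose bystander, not to be moved; origin at the centre of its underside
- dropper_bottle: brown dropper bottle, 30 mm thick, 75 mm high, at the box's +y end; loose bystander, not to be moved; origin at the centre of its underside
- standard_a: white bottle, 37 mm thick, 88 mm high, behind the box; loose bystander, not to be moved; origin at the centre of its underside
- standard_c: white bottle, 37 mm thick, 88 mm high, at the box's -y end; loose bystander, not to be moved; origin at the centre of its underside

How it is judged (in metres and radians):
On the way, in this order (a step that is already met when the one before it is completed fails the run):
1. the pointer has clicked in opposite the tall peg, the dial is still and let go (horizontal distance between pointer and tall_peg below 0.006 m and contact force between the fingers and dial_shaft below 0.2 N and velocity of joint dial between -0.5 and 0.5 rad/s), for 0.3 s.
2. the button is pushed all the way in, with the pointer opposite the tall peg (horizontal distance between pointer and tall_peg below 0.006 m and value of joint start_button above 0.005 m), for 0.05 s.
At the end, for the whole second after the job is handed in: The pointer stands opposite the tall peg (within 6 mm on the circle of the pegs, about 5.5 degrees), the dial is still, and the button, after having been pushed in at least 5 mm, is back up (within 1 mm) (horizontal distance between pointer and tall_peg below 0.006 m and velocity of joint dial between -0.5 and 0.5 rad/s and value of joint start_button below 0.001 m); the robot touches nothing.
It fails at once if the button is pushed in (more than 3 mm) while the pointer is not opposite the tall peg (horizontal distance between pointer and tall_peg above 0.008 m and value of joint start_button above 0.003 m).
It fails at once if the dial is pressed with more than 25 N (contact force between the arm and dial_shaft above 25 N).
It fails at once if the dial is pressed with more than 25 N by the fingers (contact force between the fingers and dial_shaft above 25 N).
It fails at once if a vial or bottle is shifted by more than 15 mm, lifted or knocked over (distance of any of vial_1, vial_4, dropper_bottle, standard_a, standard_c from where it was at the start of the episode above 0.015 m or angle between any of vial_1, vial_4, dropper_bottle, standard_a, standard_c's own z axis and vertical above 0.3 rad).
It also fails if it takes over 45 s, if anything falls off the work surface, if the arm or the gripper's body presses on something with over 40 N, if the wrist force passes 120 N, or if a joint passes its speed limit or range.

## Working session

There is one attempt and no reset: what is moved stays moved. The work goes in short steps, Python scripts to look and compute and a tool call to move; the robot and the scene stay as the last step left them, time stands still between calls to the robot, and variables do not carry over. Pictures are saved under pics/ and viewed, about 8 in all and at most 12, crops included, and the job is handed in when it is done.

Besides the shell and the picture viewer there is one more tool, called after "Emit:" as name(argument=value, ...), one argument or row to a line, values as JSON. step_arm: Moves the arm, as the interface text tells. Its arguments: {"type":"object","properties":{"series":{"type":"array","items":{"type":"number"}},"hand":{"type":"number"},"newtons":{"type":"number"}},"required":["series"]}

```bash
mkdir -p pics; cat > h.py <<'E'
import numpy as np, cv2
from bench import env, eyes, models
from scipy.spatial.transform import Rotation as R
def ray(uv,K,T,z):
    d=T[:3,:3]@np.linalg.solve(K,[uv[0],uv[1],1]); o=T[:3,3]
    return o+d*(z-o[2])/d[2]
def wristT(p,s):
    T=np.eye(4); q=s['orientation']; T[:3,:3]=R.from_quat([q[1],q[2],q[3],q[0]]).as_matrix(); T[:3,3]=s['eef_pos']
    return T@np.array(p['T_tool_cam'])
E
python3 - <<'E'
from h import *
s=env.state(); print(s)
Z=dict(dial_face=70,pointer=70,tall_peg=45,start_button_top=67,selector=0,vial_1=0,vial_4=0,dropper_bottle=0,standard_a=0,standard_c=0)
ims=[]
for c in ("scene","side"):
    p=eyes.get_image(c); ims.append(p['image']); K=np.array(p['intrinsics']);T=np.array(p['T'])
    print(c,T[:3,3].round())
    for n,z in Z.items():
        for r in models.spot_point(n,p)[:3]:
            print(n,round(r['confidence'],2),np.round(r['uv']),ray(r['uv'],K,T,z).round(1)[:2])
    cv2.imwrite(f'pics/{c}.png',p['image'])
E
```

```text
{'t': 0.0, 'joints': array([-1.18848952e+00,  3.07600066e-01,  1.50769447e+00, -2.98774553e-05,
        1.32842752e+00, -7.34801128e-02]), 'joint_velocities': array([-0.00064449, -0.00032564, -0.00100163, -0.0015076 ,  0.0008977 ,
        0.00057241]), 'joint_efforts': array([-2.36414853e-03, -4.57553494e+01, -2.51918721e+01, -3.67749508e-04,
        1.33821301e-02,  7.62392602e-06]), 'eef_pos': array([ 252.80622695, -515.64129604,  230.35761619]), 'orientation': array([-1.04980105e-03,  9.74143113e-01,  2.25929330e-01, -1.78076924e-04]), 'ft_force': array([0.46993104, 0.16017387, 0.2394099 ]), 'torque': array([ 0.00945596, -0.02310579, -0.01591817]), 'width': 84.9348581175896}
scene [-65. 494. 598.]
dial_face 0.95 [271. 199.] [568.9 -16.5]
pointer 0.63 [292. 220.] [487.1  -2.1]
tall_peg 0.5 [301. 222.] [497.5 -33.1]
start_button_top 0.64 [320. 189.] [ 538.4 -124.7]
selector 0.59 [290. 218.] [568.6 -68.3]
vial_1 0.63 [348. 237.] [ 443.4 -116.6]
vial_1 0.58 [274. 206.] [627.5 -72.6]
vial_4 0.63 [348. 237.] [ 443.4 -116.6]
vial_4 0.58 [274. 206.] [627.5 -72.6]
dropper_bottle 0.81 [225. 241.] [591.7  87.5]
standard_a 0.86 [335. 193.] [ 578.7 -216.2]
standard_a 0.75 [280. 188.] [ 677.9 -130.6]
standard_c 0.86 [335. 193.] [ 578.7 -216.2]
standard_c 0.75 [280. 188.] [ 677.9 -130.6]
side [517. 688. 586.]
dial_face 0.61 [262. 182.] [557.9 -24. ]
pointer 0.57 [290. 191.] [502.   -0.8]
start_button_top 0.46 [269. 153.] [ 551. -141.]
selector 0.72 [261. 200.] [562.8 -57.1]
vial_1 0.63 [319. 226.] [440.4  18.8]
vial_1 0.57 [315. 185.] [ 444.3 -119.6]
vial_4 0.63 [319. 226.] [440.4  18.8]
vial_4 0.57 [315. 185.] [ 444.3 -119.6]
standard_a 0.87 [205. 176.] [ 697.4 -137.4]
standard_a 0.77 [253. 155.] [ 594.7 -232.3]
standard_c 0.87 [205. 176.] [ 697.4 -137.4]
standard_c 0.77 [253. 155.] [ 594.7 -232.3]
```

Emit:
step_arm(
  series=[0.445,-0.301,-0.03,0.456,0.445,-0.301,-0.03,0.456,0.445,-0.301,-0.03,0.456,0.445,-0.301,-0.03,0.456,0.445,-0.301,-0.03,0.456,0.445,-0.301,-0.03,0.456,0.445,-0.301,-0.03,0.456,0.445,-0.301,-0.03,0.456,0.445,-0.301,-0.03,0.456,0.445,-0.301,-0.03,0.456,0.445,-0.301,-0.03,0.456,0.445,-0.301,-0.03,0.456,0.445,-0.301,-0.03,0.456,0.445,-0.301,-0.03,0.456,0.445,-0.301,-0.03,0.456,0.445,-0.301,-0.03,0.456,0.445,-0.301,-0.03,0.456],
  hand=0,
  newtons=40,
)

```text
t: 2.8
eef_pos: [519.8, -51.2, 261.4]
orientation: [0.0, 1.0, -0.001, -0.0]
ft_force: [0.4, 0.4, -0.8]
width: -0.0
```

```bash
cat > w.py <<'E'
from h import *
import sys
s=env.state(); p=eyes.get_image("wrist"); K=np.array(p['intrinsics']);T=wristT(p,s)
print(s['t'],s['eef_pos'].round(1),s['orientation'].round(4),s['ft_force'].round(2),s['joints'].round(2),'cam',T.round(2).tolist())
Z=dict(dial_face=70,pointer=70,tall_peg=45,start_button_top=67,selector=0,vial_1=0,dropper_bottle=0,standard_a=0)
for n,z in Z.items():
    for r in models.spot_point(n,p)[:3]:
        print(n,round(r['confidence'],2),np.round(r['uv']),ray(r['uv'],K,T,z).round(1)[:2])
cv2.imwrite(sys.argv[1],p['image'])
E
python3 w.py pics/w1.png
```

```text
2.8 [519.8 -51.2 261.4] [ 0.     1.    -0.001 -0.   ] [ 0.43  0.44 -0.82] [-0.18  0.21  1.57 -0.    1.37  1.39] cam [[-0.0, -0.95, -0.32, 602.8], [-1.0, 0.0, 0.0, -51.82], [0.0, 0.32, -0.95, 402.83], [0.0, 0.0, 0.0, 1.0]]
dial_face 0.79 [228. 135.] [561.  -15.5]
pointer 0.87 [231. 186.] [498.8 -16.1]
tall_peg 0.4 [256. 174.] [506.6 -48. ]
start_button_top 0.69 [325. 150.] [ 541.8 -131.2]
selector 0.69 [220. 212.] [433.2   9.2]
selector 0.63 [264. 132.] [556.3 -58.8]
vial_1 0.79 [221. 213.] [431.8   8.7]
vial_1 0.63 [303. 207.] [ 441.9 -119.2]
dropper_bottle 0.84 [154. 107.] [590.4  92.7]
standard_a 0.83 [329.  22.] [ 692.7 -140.7]
standard_a 0.66 [384. 110.] [ 585.1 -225.1]
```

View pics/w1.png

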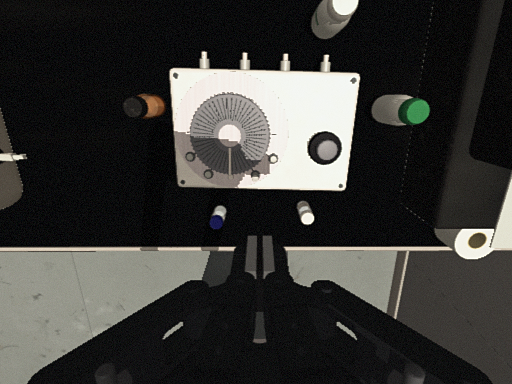

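View pics/side.png

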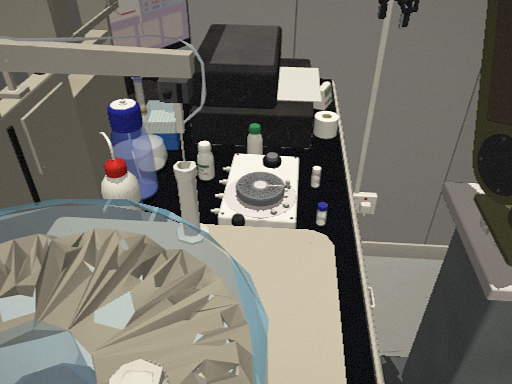

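```bash
python3 - <<'E'
import cv2,numpy as np
a=cv2.imread('pics/w1.png')[115:200,165:300]; b=cv2.imread('pics/side.png')[150:230,215:310]
a=cv2.resize(a,(675,425),interpolation=cv2.INTER_CUBIC); a=cv2.convertScaleAbs(a,alpha=1)
cv2.imwrite('pics/c1.png',a)
cv2.imwrite('pics/c2.png',cv2.resize(b,(570,480),interpolation=cv2.INTER_CUBIC))
E
```

```text
(no output)
```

View pics/c1.png

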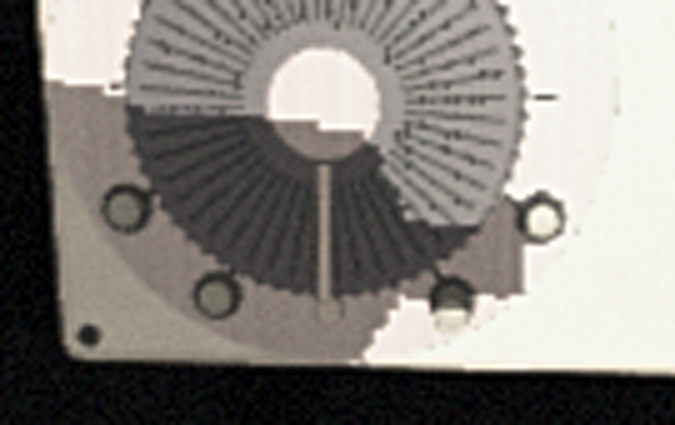

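View pics/c2.png

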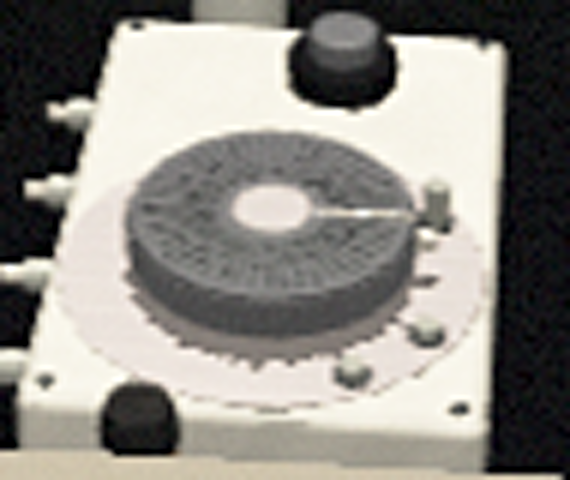

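```bash
python3 - <<'E'
from h import *
p=eyes.get_image("side");K=np.array(p['intrinsics']);T=np.array(p['T'])
def pr(P,K,T):
    c=np.linalg.inv(T)@np.r_[P,1]; u=K@c[:3]; return (u[:2]/u[2])
print('dialface',(pr([561,-15.5,70],K,T)-[215,150])*6)
s=env.state(); w=eyes.get_image("wrist"); Kw=np.array(w['intrinsics']);Tw=wristT(w,s)
for d in (-60,-30,0,30,60):
    t=np.radians(d); P=np.array([561-62*np.cos(t),-15.5-62*np.sin(t),45])
    print(d,[((pr(P+[0,0,h],K,T)-[215,150])*6).round() for h in (0,6,17)],[((pr(P+[0,0,h],Kw,Tw)-[165,115])*5).round() for h in (0,6,17)])
print(models.recognise('tall_peg',p)[:2],models.recognise('tall_peg',w)[:2])
E
```

```text
dialface [273.26069025 209.06712844]
-60 [array([358., 376.]), array([359., 361.]), array([360., 335.])] [array([129., 211.]), array([123., 216.]), array([113., 225.])]
-30 [array([431., 335.]), array([432., 320.]), array([433., 294.])] [array([221., 295.]), array([218., 301.]), array([210., 313.])]
0 [array([458., 278.]), array([459., 264.]), array([460., 237.])] [array([340., 325.]), array([338., 332.]), array([334., 344.])]
30 [array([435., 222.]), array([435., 208.]), array([437., 182.])] [array([456., 295.]), array([456., 301.]), array([455., 312.])]
60 [array([371., 181.]), array([372., 167.]), array([373., 141.])] [array([543., 210.]), array([544., 215.]), array([546., 224.])]
[{'box': [285.8, 178.7, 293.0, 186.2], 'confidence': 0.52}, {'box': [232.8, 173.9, 288.0, 203.5], 'confidence': 0.2}] []
```

Emit:
step_arm(
  series=[0.049,-0.065,0.1,0,0.049,-0.065,0.1,0,0.049,-0.065,0.1,0,0.049,-0.065,0.182,0,0.049,-0.065,0.182,0,0.049,-0.065,0.182,0,0.049,-0.065,0.182,0,0.049,-0.065,0.182,0],
)

```text
t: 4.25
eef_pos: [571.1, 14.7, 81.3]
orientation: [0.0, 1.0, -0.0, 0.002]
ft_force: [0.3, -0.5, -0.1]
width: 0.1
```

```bash
python3 w.py pics/w2.png|cut -c1-150
```

```text
4.25 [571.1  14.7  81.3] [ 1.0e-04  1.0e+00 -1.0e-04  1.9e-03] [ 0.27 -0.49 -0.06] [-0.05  0.45  1.71 -0.    0.98  1.52] cam [[-0.0, -0.95, -0.32, 653
dial_face 0.57 [309. 257.] [559.4 -16.7]
pointer 0.49 [165. 179.] [610.1  67.8]
start_button_top 0.72 [482. 275.] [ 544.  -131.5]
start_button_top 0.43 [165. 177.] [610.7  68.8]
selector 0.84 [343. 213.] [559.4 -57.7]
vial_1 0.63 [264. 325.] [438.6   9.3]
dropper_bottle 0.63 [167. 176.] [593.5  90. ]
standard_a 0.71 [469.  41.] [ 692.2 -135.3]
```

View pics/w2.png

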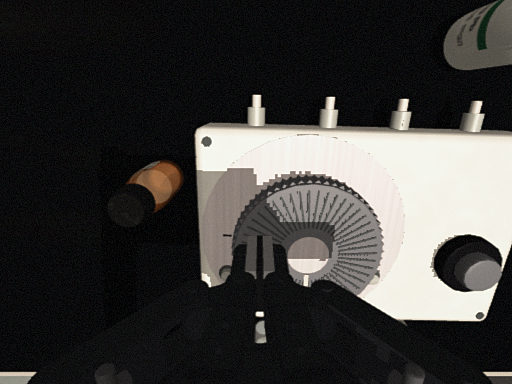

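Emit:
step_arm(
  series=[-0.002,0.002,0.005,0,-0.002,0.002,0.008,0,-0.002,0.002,0.01,0,-0.002,0.002,0.011,0,-0.002,0.002,0.012,0,-0.002,0.002,0.012,0],
)

```text
t: 5.3
eef_pos: [567.1, 12.8, 67.9]
orientation: [0.0, 1.0, -0.0, 0.0]
ft_force: [-1.9, -1.4, 5.1]
width: -0.0
```

Emit:
step_arm(
  series=[-0.002,-0.0004,0.001,-0.07,-0.0041,-0.0007,0.001,-0.14,-0.0061,-0.0008,0.001,-0.21,-0.0082,-0.0007,0.001,-0.28,-0.0102,-0.0005,0.001,-0.35,-0.0123,-0.0002,0.001,-0.42,-0.0143,0.0003,0.001,-0.49,-0.0162,0.0009,0.001,-0.56,-0.0172,0.0012,0.001,-0.59,-0.0172,0.0012,0.001,-0.59],
)

```text
t: 6.3
eef_pos: [551.2, 12.1, 67.6]
orientation: [0.0, 0.957, 0.291, 0.002]
ft_force: [-1.0, 1.0, 5.5]
width: -0.1
```

```bash
python3 - <<'E'
from h import *
s=env.state();print(s['t'],s['eef_pos'].round(1),s['ft_force'].round(1),s['torque'].round(2))
p=eyes.get_image('wrist');K=np.array(p['intrinsics']);T=wristT(p,s)
for n,z in dict(dial_face=67,pointer=67,tall_peg=45).items():
    print(n,[(round(r['confidence'],2),np.round(r['uv']),ray(r['uv'],K,T,z).round(1)[:2]) for r in models.spot_point(n,p)[:2]])
a=p['image']
b=eyes.get_image('side')['image'][150:230,215:310]
cv2.imwrite('pics/w3.png',np.hstack([a[:, :],cv2.resize(b,(285,240),interpolation=cv2.INTER_CUBIC).__class__ and cv2.copyMakeBorder(cv2.resize(b,(285,240),interpolation=cv2.INTER_CUBIC),0,144,0,0,cv2.BORDER_CONSTANT)]))
E
```

```text
6.3 [551.2  12.1  67.6] [-1.   1.   5.5] [ 0.33  0.01 -0.01]
dial_face [(0.82, array([309., 261.]), array([560.9, -17.2]))]
pointer []
tall_peg []
```

View pics/w3.png

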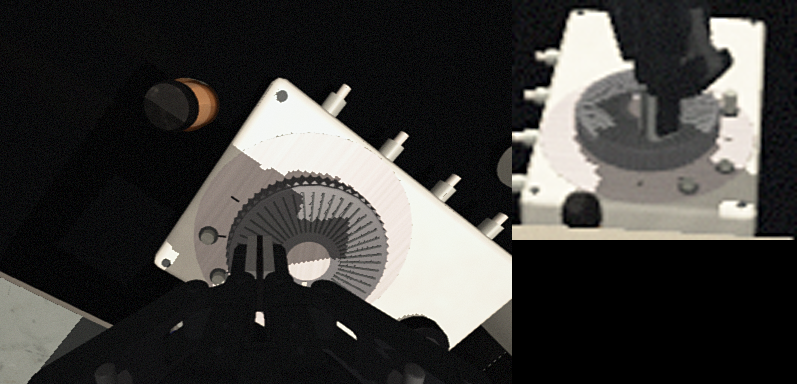

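Emit:
step_arm(
  series=[0,0,-0.006,0,0,0,-0.02,0,0,0,-0.06,0.1,0,0,-0.1,0.25,0,0,-0.15,0.4,0,0,-0.16,0.55,0,0,-0.16,0.59,0,0,-0.16,0.59,0,0,-0.16,0.59],
)

```text
t: 7.45
eef_pos: [550.3, 12.0, 227.3]
orientation: [-0.0, 1.0, 0.0, 0.001]
ft_force: [-0.3, -0.9, -0.6]
width: -0.3
```

```bash
python3 w.py pics/w4.png|cut -c1-150; python3 - <<'E'
import cv2
a=cv2.imread('pics/w4.png');cv2.imwrite('pics/w4c.png',cv2.resize(a[120:330,180:450],(780,600),interpolation=cv2.INTER_CUBIC))
E
```

```text
7.45 [550.3  12.  227.3] [-3.0e-04  1.0e+00  5.0e-04  1.1e-03] [-0.34 -0.91 -0.55] [-0.06  0.27  1.57  0.    1.3   1.51] cam [[-0.0, -0.95, -0.32, 633
dial_face 0.86 [285. 168.] [560.3 -16.2]
pointer 0.73 [307. 212.] [507.6 -43.4]
tall_peg 0.5 [306. 204.] [508.  -45.9]
start_button_top 0.67 [384. 184.] [ 540.8 -129.6]
selector 0.73 [311. 159.] [555.9 -58.1]
vial_1 0.74 [345. 232.] [ 446.9 -113.6]
dropper_bottle 0.86 [199. 133.] [590.1  89.9]
standard_a 0.93 [384.  47.] [ 690.1 -136.4]
standard_a 0.78 [442. 136.] [ 585.7 -226.8]
```

View pics/w4c.png

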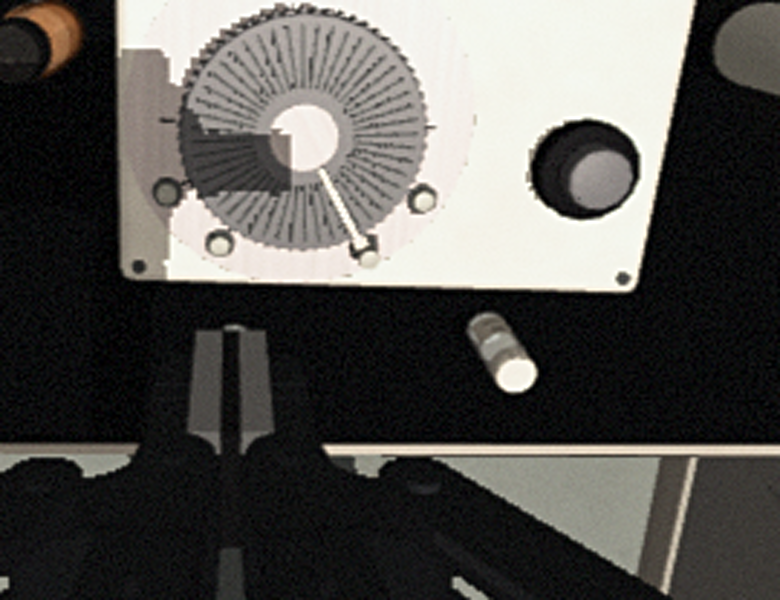

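Emit:
step_arm(
  series=[-0.008,0.05,0,0,-0.008,0.1,0,0,-0.008,0.145,0.02,0,-0.008,0.145,0.06,0,-0.008,0.145,0.11,0,-0.008,0.145,0.152,0,-0.008,0.145,0.152,0,-0.008,0.145,0.152,0,-0.008,0.145,0.152,0],
)

```text
t: 8.8
eef_pos: [545.1, -133.4, 77.5]
orientation: [0.0, 1.0, 0.0, 0.003]
ft_force: [0.8, -0.1, 1.3]
width: 0.3
```

```bash
python3 w.py pics/w5.png|cut -c1-150
```

```text
8.8 [ 545.1 -133.4   77.5] [4.0e-04 1.0e+00 1.0e-04 3.3e-03] [ 0.8  -0.11  1.27] [-0.32  0.44  1.73  0.    0.96  1.25] cam [[-0.0, -0.95, -0.32, 627.1
dial_face 0.55 [ 60. 221.] [559.9 -18. ]
pointer 0.84 [133. 289.] [513.1 -53.5]
tall_peg 0.8 [141. 275.] [506.1 -47.6]
start_button_top 0.68 [258. 245.] [ 542.4 -133.1]
selector 0.95 [166. 186.] [559.7 -57.8]
vial_1 0.66 [107. 308.] [437.7  12.3]
dropper_bottle 0.23 [ 78. 206.] [542.3  18.8]
standard_a 0.68 [376. 151.] [ 588.6 -226.2]
```

View pics/w5.png

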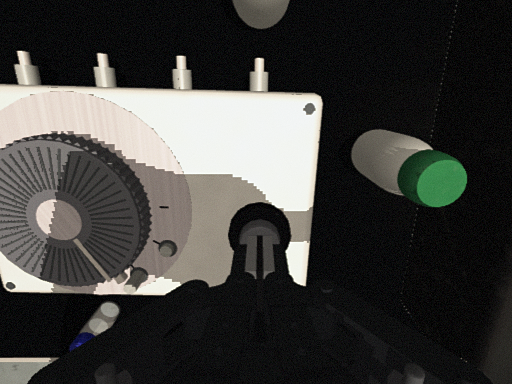

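Emit:
step_arm(
  series=[-0.002,0,0.006,0,-0.002,0,0.01,0,-0.002,0,0.013,0,-0.002,0,0.016,0,-0.002,0,0.018,0,-0.002,0,0.018,0,-0.002,0,0.018,0,-0.002,0,0.018,0],
)

```text
t: 10.05
eef_pos: [540.9, -132.9, 60.7]
orientation: [0.0, 1.0, 0.0, 0.002]
ft_force: [-6.7, 1.9, 26.4]
width: 0.2
```

Emit:
step_arm(
  series=[0,0,-0.005,0,0,0,-0.02,0,0,0,-0.06,0,0,0,-0.11,0,-0.02,-0.05,-0.16,0,-0.02,-0.08,-0.17,0,-0.02,-0.08,-0.17,0,-0.02,-0.08,-0.17,0,-0.02,-0.08,-0.17,0],
)

```text
t: 10.95
eef_pos: [519.8, -53.3, 229.5]
orientation: [0.0, 1.0, 0.0, 0.001]
ft_force: [-0.8, -0.2, -0.4]
width: -0.0
```

```bash
python3 w.py pics/w6.png|cut -c1-150; python3 - <<'E'
import cv2
a=cv2.imread('pics/w6.png');cv2.imwrite('pics/w6c.png',cv2.resize(a,(800,600)))
E
```

```text
10.95 [519.8 -53.3 229.5] [3.0e-04 1.0e+00 2.0e-04 1.2e-03] [-0.83 -0.18 -0.4 ] [-0.18  0.23  1.62 -0.    1.29  1.39] cam [[-0.0, -0.95, -0.32, 602.52
pointer 0.76 [252. 188.] [506.9 -45.8]
tall_peg 0.6 [255. 181.] [506.7 -48.7]
tall_peg 0.57 [329.  14.] [ 683.1 -125. ]
tall_peg 0.34 [329. 157.] [ 537.1 -135.9]
start_button_top 0.86 [332. 159.] [ 538.4 -134.6]
start_button_top 0.58 [227. 138.] [562.3 -19.3]
selector 0.78 [262. 136.] [555.5 -57.4]
vial_1 0.61 [302. 212.] [ 447.8 -115.4]
vial_1 0.6 [215. 220.] [436.1  10.6]
dropper_bottle 0.92 [147. 108.] [591.2  88.9]
standard_a 0.88 [391. 108.] [ 591.  -221.1]
standard_a 0.65 [328.  16.] [ 692.4 -133.4]
```

View pics/w6c.png

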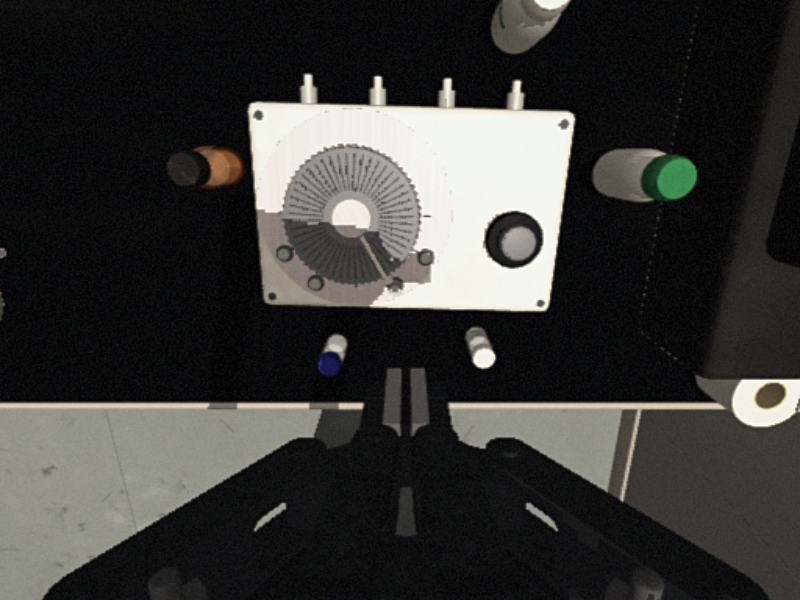

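The pointer (about 380,265 in the view) lies at the tall peg (396,284). The button is back up at (515,240), and the vials and bottles stand where they were.

```bash
python3 -c "
from bench import sign_off
print(sign_off())"
```

```text
the job is handed in; nothing more can be done
None
```

I turned the dial one click counter-clockwise to the tall peg, took the finger off, then pushed the button in and let it come back up. I signed off at about 11 s; it reports no verdict.

- **Dial:** I pressed with about 5–6 N, about 30 mm from the axis, and dragged along a 34° arc. After lifting, the last picture puts the pointer at (507, -46) mm and the tall peg at (507, -49) mm. That is about 3 mm apart, inside the 6 mm limit and roughly the measurement error. While the finger was still on the dial the pointer was hidden, so I confirmed the click only after lifting.
- **Button:** The fingertip went down to 60.7 mm, with 26 N of vertical force on the wrist. Fully in should be 61 mm at 5 N, so it was on its stop. The last picture appears to show it back up, but I could not read the joint's travel directly.
- **Surroundings:** The vials and bottles look unmoved in the last picture. Estimates for the same bottle or vial differ by up to about 9 mm between views, which I put down to network noise. The arm ended clear of everything, with under 1 N on the wrist.

I viewed 9 pictures.

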